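# Dispense two case feet at the PC building bench

## Task

I need two silver case feet for this PC. Turn the orange paddle knob of the clear carousel dispenser exactly two clicks clockwise (seen from above), so that just two feet drop into the white dish under its spout, then let go of the knob. Leave the dispenser with the blue knob alone.

Things in the scene. Friction and masses are not known exactly. Their poses are not given: they have to be found in the camera images.
- orange_knob (a joint): turn of the orange paddle knob and its pocket wheel on a fixed vertical axis, rad, 0 at the start, growing clockwise seen from above. One detent click every 36 degrees (0.628): two clicks are 1.257. Takes about 0.2 N m; let go near a click, it settles there by itself. One foot drops at each click; a third falls from about 1.6 rad on. It cannot turn back past 0
- orange_grip (a point): on the axis of the orange knob, at grip height (130 mm). The grip is an upright paddle 56 mm long, 12 mm thick, from 108 to 148 mm above the table, a white line on top. x along the paddle, y across its thickness, z up; turns with the knob. Under it the open clear pocket wheel, 130 mm across, rim at 96 mm; nothing within 100 mm of the axis is higher than the rim. Dispenser fixed to the table
- orange_dish: loose white bowl under the spout of the orange dispenser, 100 mm across, 32 mm high; origin at the centre of its underside, z up. It already stands in its place about 68 mm from the knob's axis
- orange_foot1: silver case foot, a round puck 20 mm across, 11 mm high, that falls at the first click; origin at the centre of its underside. It starts in the drum, 74 mm above the table
- orange_foot2: like the first, the silver foot that falls at the second click
- blue_knob (a joint): turn of the blue paddle knob of the look-alike dispenser with black feet, rad, 0 at the start; not to be turned

How it is judged:
At the end, for the whole second after the job is handed in: the orange knob rests at its second click (1.257 rad, within 10 degrees), and the first two silver feet lie still in the upright white dish under its spout (centres within 45 mm of the dish's centre, undersides below 35 mm) (value of joint orange_knob between 1.08 and 1.44 rad and velocity of joint orange_knob between -0.05 and 0.05 rad/s and horizontal distance between each of orange_foot1, orange_foot2 and orange_dish below 0.045 m and height (world z) of each of orange_foot1, orange_foot2 below 0.035 m and linear speed of each of orange_foot1, orange_foot2 below 0.05 m/s and angle between orange_dish's own z axis and vertical below 0.17 rad); the robot touches nothing.
It fails at once if the orange knob is turned past two and a half clicks (1.57 rad), where a third foot falls (value of joint orange_knob above 1.57 rad).
It fails at once if the blue knob is turned by more than 0.2 rad (value of joint blue_knob above 0.2 rad).
It also fails if it takes over 32 s, if anything falls off the work surface, if the arm or the gripper's body presses on something with over 40 N, if the wrist force passes 120 N, or if a joint passes its speed limit or range.

## Robot

A 6-joint arm with a two-finger parallel gripper is mounted at the origin on the work surface. World frame = base frame: x ahead of the robot, y to its left, z up, the work surface at z = 0. Lengths are in m, angles in rad, forces in N, time in s.
With the tool pointing down it reaches from about 0.35 to 0.975 m from the base axis. Payload 4.9 kg.
Tool frame: the origin (TCP) lies on the centre line of the jaws, within the pads' length; the fingertips stand ctrl.nose_length ahead of it and the grasp point (between the pads) lies 2 mm behind it (ctrl.nose_length is the distance from the TCP to the fingertips, in m); z points along the fingers, y is the direction in which the jaws open and shut (so a half turn about z gives the same grasp; the last joint's range is limited). The gripper opens to 85 mm and grips with 20 to 120 N. Pads are 22 mm wide; open, the fingers measure 114 mm over their backs; the gripper's body (76 mm by 85 mm) begins 54 mm behind the grasp point. The pads swing forward as they close: fully open they stand 13 mm farther back than shut.
Start: joints at [1.127, 0.053, 1.613, -0, 1.476, -0.119], TCP at [0.199, 0.592, 0.248] pointing down, gripper open.
Joint ranges: [-3.01, 3.01], [-1.01, 2.22], [0.06, 2.58], [-1.02, 4.17], [0.09, 2.62], [-3.14, 3.14]. Speed limits (rad/s): [2.57, 2.57, 3.14, 3.14, 3.14, 3.14].

## Interface

Orientations are given as a rotation vector (axis times angle).
In Python, from station import sensors, get_image, order, ctrl gives the robot as it stands.
- The arm moves only by the tool move_arm, never from a script. Its argument "increments" is a list of rows, each a list of 5 numbers: the shift along the tool's x, y, z in cm, then the turn about the tool's z in degrees, then the finger opening in cm, from 0 to 8.54. In form: [[dx, dy, dz, twist, gripper], ...]. A call has 1 to 5 rows; each row is the pose to reach, as a shift and turn from the pose commanded when the call began, along the tool's axes at that moment; what a row does not reach only later rows make up. A row lasts 1/8 s, in which the tool goes at most 62.5 mm and 10.7 degrees, less where a joint would pass 70% of its speed; a pose out of reach is approached as far as the arm can. A call with a gripper value outside its range is refused whole. The fingers move at their own pace and stop on an object; "newtons" is the grip in N (left out, the last holds). Time passes only in rows, so rows that repeat a pose let the fingers close. It gives the time, the measured TCP pose, the force and the opening at its end, in the units of the state.
- sensors.get_obs(): the state, without advancing time (a new reading comes with each control period).
- get_image(name): name is "scene" or "top" or "wrist"; returns a dict with "image" (400x640x3 uint8, red, green, blue), "K" (3x3 intrinsics, pixels), "R" (3x3) and "t" (3): a world point X has camera coordinates R X + t. Camera axes: x right, y down, z forward; pixel columns grow to the right and rows downward; lengths in m; the calibration is good to about 2 mm. A picture is of the moment at which its call begins. There is no depth.
- order.finish_job(): hands the job in, once; it reports no verdict.
The state is a dict: "t": time; "q": joint angles; "dq": joint speeds; "effort": joint torques, N m; "tool_pos": TCP position; "tool_rot": TCP orientation; "contact_force": force on the tool from outside, world axes, zero at the start; "wrist_torque": the same for the moment, N m; "opening": finger opening in m.
Only numpy, scipy, OpenCV 4.12 (cv2) and the standard library are available. Lean on these libraries where they do the work, as an engineer would, in place of code of your own. Each camera call takes 0.05 s, during which the arm holds its last target.

## Working session

There is one attempt and no reset: what is moved stays moved. The work goes in short steps, Python scripts to look and compute and a tool call to move; the robot and the scene stay as the last step left them, time stands still between calls to the robot, and variables do not carry over. Pictures are saved under pics/ and viewed, and the job is handed in when it is done.

Besides the shell and the picture viewer there is one more tool, called after ">>>" as name(argument=value, ...), one argument or row to a line, values as JSON. move_arm: Moves the arm, as the interface text tells. Its arguments: {"type":"object","properties":{"increments":{"type":"array"},"newtons":{"type":"number"}},"required":["increments"]}

```bash
mkdir -p pics; ls
python3 - <<'E'
from station import sensors,get_image,order,ctrl
import cv2,numpy as np
for n in("scene","top"):
    d=get_image(n); cv2.imwrite(f"pics/{n}0.png",d["image"][:,:,::-1]); np.savez(f"{n}0.npz",**d)
    print(n,-d["R"].T@d["t"])
o=sensors.get_obs(); print(o, ctrl.nose_length)
E
```

```text
pics
scene [1.05281689 0.4040297  0.58010632]
top [0.45201366 0.02018276 0.98133686]
{'t': 0.1, 'q': array([ 1.12703868e+00,  5.33245233e-02,  1.61416541e+00,  3.23680105e-05,
        1.47600457e+00, -1.18965670e-01]), 'dq': array([-4.31057175e-04, -1.64991353e-03, -1.93569689e-03, -9.79369962e-04,
       -3.47207707e-05, -9.09215257e-05]), 'effort': array([ 2.47258968e-04, -3.94899273e+01, -3.71363997e+01, -7.02999660e-05,
        3.84012747e-03,  2.59977605e-05]), 'tool_pos': array([0.19918439, 0.59184575, 0.24715984]), 'tool_rot': array([-5.07856736e-01, -3.09970412e+00,  2.85539220e-03]), 'contact_force': array([-0.37752967,  0.73392658,  0.25515571]), 'wrist_torque': array([-0.05221926, -0.06791635,  0.02137707]), 'opening': 0.0852734533865674} 0.017
```

View pics/scene0.png

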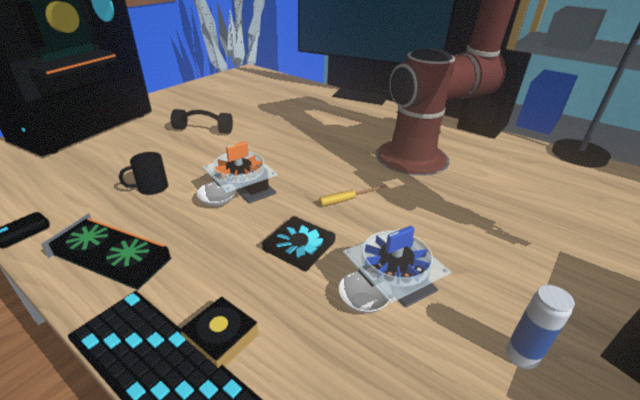

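View pics/top0.png

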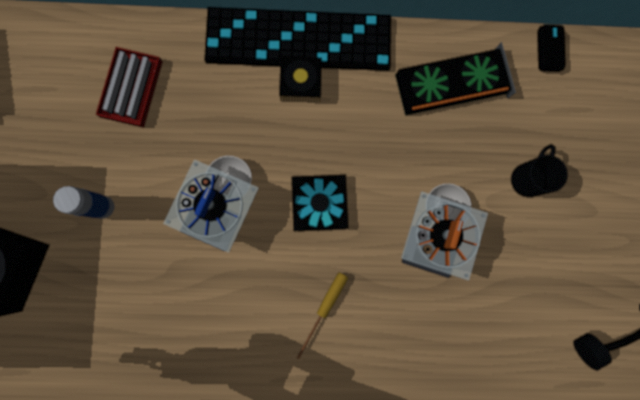

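The top view shows the orange paddle around (455,235) and the dish around (450,195). The blue dispenser is around (210,205). Next I'll zoom in and measure.

```bash
cat > h.py <<'E'
import numpy as np,cv2
def ray(d,u,v,z):
    c=-d["R"].T@d["t"]; r=d["R"].T@np.linalg.inv(d["K"])@np.array([u,v,1.]); return c+r*(z-c[2])/r[2]
def proj(d,X):
    p=d["K"]@(d["R"]@np.array(X)+d["t"]); return p[:2]/p[2]
E
python3 - <<'E'
from h import *
d=np.load("top0.npz"); im=d["image"]
c=im[170:290,390:500][:,:,::-1]; cv2.imwrite("pics/topz.png",cv2.resize(c,None,fx=5,fy=5,interpolation=cv2.INTER_CUBIC))
hsv=cv2.cvtColor(im,cv2.COLOR_RGB2HSV)
m=cv2.inRange(hsv,(5,150,120),(20,255,255)); m[:, :400]=0;m[:180]=0
n,l,s,ce=cv2.connectedComponentsWithStats(m)
for i in range(1,n):
    if s[i,4]>15: print(s[i],ce[i])
s0=np.load("scene0.npz"); c=s0["image"][120:220,170:300][:,:,::-1]; cv2.imwrite("pics/scz.png",cv2.resize(c,None,fx=5,fy=5,interpolation=cv2.INTER_CUBIC))
for p in[(455,235),(450,195),(210,205)]: print(ray(d,*p,0.13))
E
```

```text
[451 220   9  28 101] [454.83168317 235.88118812]
[ 0.489965   -0.26730037  0.13      ]
[ 0.56723668 -0.25795478  0.13      ]
[0.53321232 0.2034832  0.13      ]
```

View pics/topz.png

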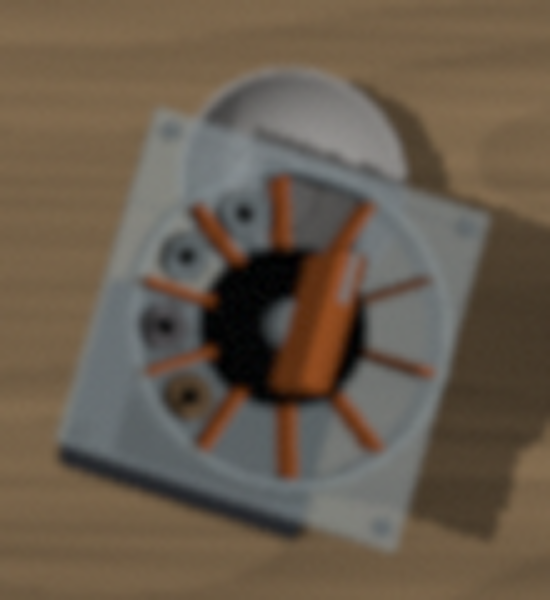

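View pics/scz.png

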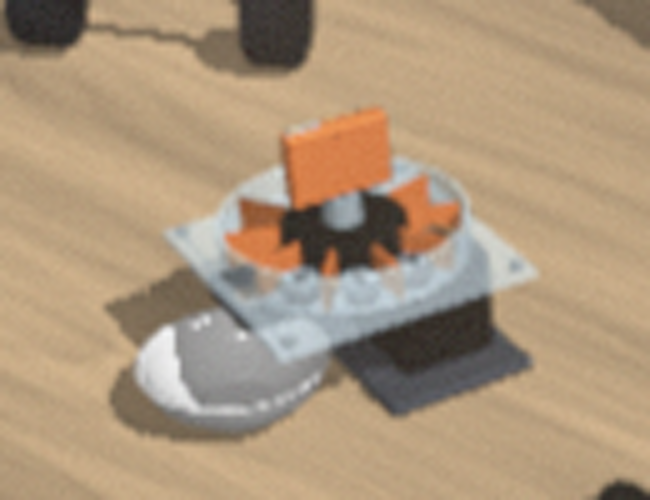

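Run:
```python
from h import *
d=np.load("top0.npz"); s=np.load("scene0.npz")
z=lambda u,v:(390+u/5-.4,170+v/5-.4)
print("rim c",ray(d,*z(292,327),.096))
a=ray(d,*z(368,258),.148);b=ray(d,*z(330,392),.148)
t=a-b; print(a,b,np.linalg.norm(t),np.degrees(np.arctan2(t[1],t[0])))
n=np.array([-t[1],t[0],0]); n/=np.linalg.norm(n)
print("paddle c",(a+b)/2+n*.006)
# scene: paddle front-bottom corners & top
zs=lambda u,v:(170+u/5-.4,120+v/5-.4)
for p in[(287,135),(385,110)]: print("scene top",ray(s,*zs(*p),.148))
print("dish top ctr",ray(d,*z(297,160),.03))
R=d["R"]; 
for X in[(.49,-.26,.148)]: print(proj(d,X),proj(s,X))
from scipy.spatial.transform import Rotation as Ro
from station import sensors
o=sensors.get_obs(); print(np.round(Ro.from_rotvec(o["tool_rot"]).as_matrix(),3))
```

```text
rim c [ 0.49106736 -0.2646474   0.096     ]
[ 0.51566482 -0.27703338  0.148     ] [ 0.46483892 -0.26221416  0.148     ] 0.052942245466527364 -16.255012049269695
paddle c [ 0.49193135 -0.26386362  0.148     ]
scene top [ 0.51493518 -0.26998816  0.148     ]
scene top [ 0.46521219 -0.25272953  0.148     ]
dish top ctr [ 0.56628136 -0.28837038  0.03      ]
[454.35464529 234.53541901] [237.32067539 144.21748027]
[[-0.948  0.319 -0.001]
 [ 0.319  0.948 -0.002]
 [ 0.    -0.002 -1.   ]]
```

>>> move_arm(
  increments=[
    [-7.6, -6.8, 0, 0, 8],
    [-15.2, -13.6, 0, 0, 8],
    [-22.8, -20.4, 0, 0, 8],
    [-30.3, -27.1, 0, 0, 8],
    [-37.9, -33.9, 0, 0, 8],
  ],
)

```text
t: 0.72
tool_pos: [0.3541, 0.3186, 0.2479]
tool_rot: [-0.507, -3.1, 0.0]
contact_force: [1.2, 0.8, 0.4]
opening: 0.0801
```

>>> move_arm(
  increments=[
    [-6, -9.6, 0, 0, 6],
    [-12, -19.3, 0, 0, 6],
    [-18, -29, 0, 0, 6],
    [-24, -38.6, 0, 0, 6],
    [-30, -48.3, 0, 0, 6],
  ],
)

```text
t: 1.35
tool_pos: [0.4251, 0.0144, 0.2481]
tool_rot: [0.508, 3.1, 0.0]
contact_force: [0.7, -0.8, 0.2]
opening: 0.0598
```

>>> move_arm(
  increments=[
    [-4, -6, 0, 0, 5],
    [-8, -12, 0, 0, 5],
    [-8, -12, 0, 0, 5],
  ],
)

```text
t: 1.72
tool_pos: [0.4627, -0.1257, 0.2478]
tool_rot: [-0.514, -3.098, -0.0]
contact_force: [-0.3, 1.5, -0.4]
opening: 0.0503
```

Run:
```python
from h import *
from station import sensors,get_image
o=sensors.get_obs(); print(o["t"],o["tool_pos"],o["tool_rot"],o["dq"].round(3))
```

```text
1.725 [ 0.46274825 -0.12567156  0.24776362] [-5.14115672e-01 -3.09804909e+00 -1.01072841e-04] [-0.209  0.18  -0.138  0.023 -0.027 -0.239]
```

>>> move_arm(
  increments=[
    [-3.2, -5.5, 0, 0, 5],
    [-6.5, -11.3, 0, 0, 5],
    [-6.5, -11.3, 0, 0, 5],
    [-6.5, -11.3, 0, 0, 5],
  ],
)

```text
t: 2.22
tool_pos: [0.4883, -0.25, 0.2477]
tool_rot: [-0.507, -3.099, -0.002]
contact_force: [0.3, 0.1, -0.2]
opening: 0.0501
```

Run:
```python
from h import *
from station import sensors,get_image
from scipy.spatial.transform import Rotation as Ro
d=get_image("wrist"); cv2.imwrite("pics/w1.png",d["image"][:,:,::-1]); np.savez("w1.npz",**d)
o=sensors.get_obs(); print(o["t"],o["tool_pos"])
R=Ro.from_rotvec(o["tool_rot"]).as_matrix();print(np.round(R,3)); print("delta tool cm",100*R.T@(np.array([.491,-.264,.13])-o["tool_pos"]))
```

```text
2.275 [ 0.48829935 -0.24944899  0.24789493]
[[-0.948  0.318 -0.001]
 [ 0.318  0.948  0.001]
 [ 0.001  0.001 -1.   ]]
delta tool cm [-0.73055838 -1.30308178 11.78773395]
```

View pics/w1.png

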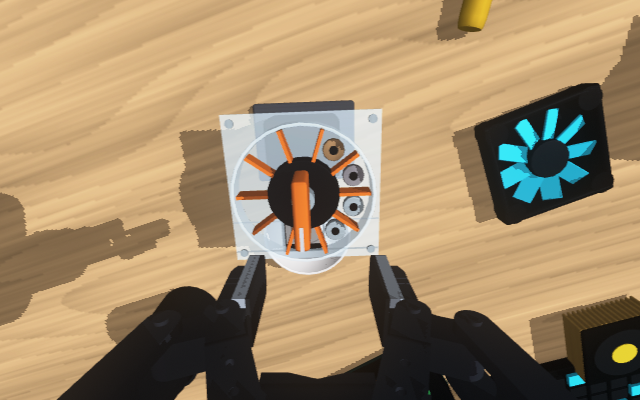

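The wrist view shows the paddle at about (300,210), nearly upright in the picture. The rim circle is centred near (303,190). I'll refine the axis and angle from this view.

Run:
```python
from h import *
d=np.load("w1.npz"); im=d["image"]
hsv=cv2.cvtColor(im,cv2.COLOR_RGB2HSV)
c=im[110:280,215:395][:,:,::-1]; cv2.imwrite("pics/w1z.png",cv2.resize(c,None,fx=3.5,fy=3.5,interpolation=cv2.INTER_CUBIC))
print(-d["R"].T@d["t"])
print("rim",ray(d,303,190,.096))
```

```text
[ 0.40885805 -0.2228497   0.37412503]
rim [ 0.48440746 -0.26104373  0.096     ]
```

View pics/w1z.png

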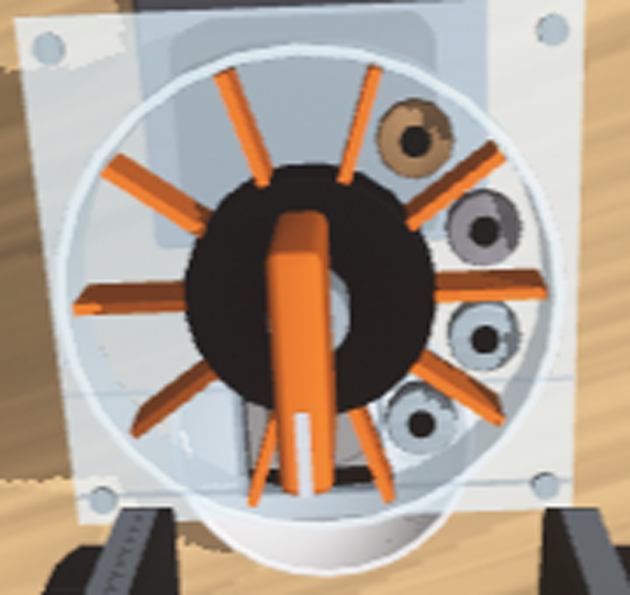

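Run:
```python
from h import *
d=np.load("w1.npz")
f=lambda u,v:(215+u/3.5-.4,110+v/3.5-.4)
# rim outer points -> plane -> circle fit
P=np.array([ray(d,*f(*p),.096)[:2] for p in[(58,290),(563,285),(310,45),(310,522),(120,120),(500,112)]])
A=np.c_[2*P,np.ones(len(P))]; x=np.linalg.lstsq(A,(P**2).sum(1),rcond=None)[0]
print("rim c",x[:2],"r",np.sqrt(x[2]+x[0]**2+x[1]**2))
C=[ray(d,*f(*p),.148) for p in[(299,250),(307,492)]]
t=C[1]-C[0];print(C,np.linalg.norm(t),np.degrees(np.arctan2(t[1],t[0])),(C[0]+C[1])/2)
```

```text
rim c [ 0.48876888 -0.26174955] r 0.06409174441200075
[array([ 0.46330949, -0.25368946,  0.148     ]), array([ 0.51552289, -0.27041282,  0.148     ])] 0.05482618373664717 -17.75966294242017 [ 0.48941619 -0.26205114  0.148     ]
```

>>> move_arm(
  increments=[
    [-0.6, -1.2, 3, -1, 5],
    [-0.6, -1.2, 7, -1, 5],
    [-0.6, -1.2, 10.5, -1, 5],
    [-0.6, -1.2, 11.7, -1, 5],
    [-0.6, -1.2, 11.7, -1, 5],
  ],
)

```text
t: 2.9
tool_pos: [0.4902, -0.2629, 0.1312]
tool_rot: [-0.479, -3.104, -0.001]
contact_force: [-0.2, -0.2, -0.0]
opening: 0.0502
```

Run:
```python
from h import *
from station import sensors,get_image
for n in("scene","wrist"):
    d=get_image(n); c=d["image"][:,:,::-1]
    if n=="scene": c=cv2.resize(c[90:220,160:320],None,fx=4.5,fy=4.5)
    cv2.imwrite(f"pics/{n}2.png",c)
o=sensors.get_obs(); print(o["t"],o["tool_pos"],o["tool_rot"],o["contact_force"])
```

```text
3.0 [ 0.49126922 -0.26412353  0.13326527] [ 4.79213608e-01  3.10209480e+00 -2.02110307e-03] [ 1.00046193 -1.04910225  0.32580725]
```

View pics/scene2.png

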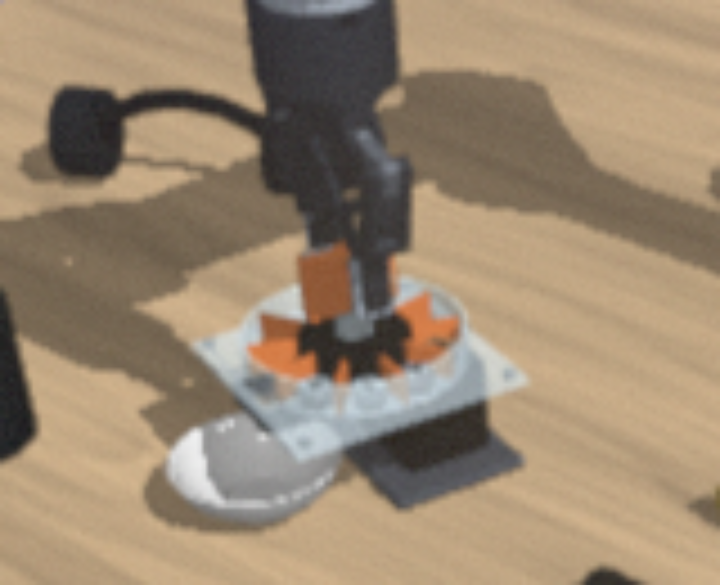

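View pics/wrist2.png

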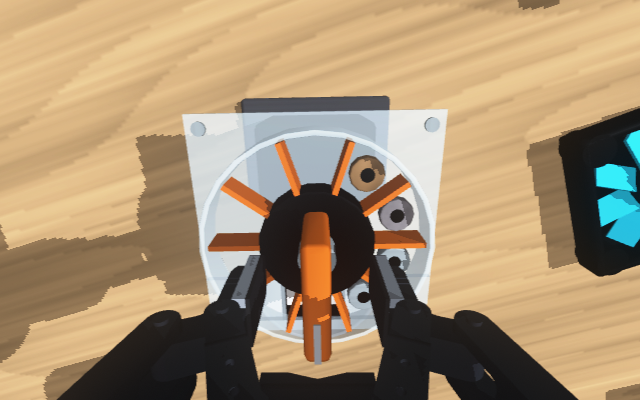

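The paddle sits centred between the pads in both views, at wrist column 317 of 640. Closing now.

>>> move_arm(
  increments=[
    [0, 0, 0, 0, 1.8],
    [0, 0, 0, 0, 1.0],
    [0, 0, 0, 0, 0.8],
    [0, 0, 0, 0, 0.8],
    [0, 0, 0, 0, 0.8],
  ],
  newtons=30,
)

```text
t: 3.62
tool_pos: [0.491, -0.2641, 0.1325]
tool_rot: [0.481, 3.103, 0.0]
contact_force: [0.3, 3.5, 6.2]
opening: 0.0116
```

>>> move_arm(
  increments=[
    [0, 0, 0, 8, 0.8],
    [0, 0, 0, 16, 0.8],
    [0, 0, 0, 24, 0.8],
    [0, 0, 0, 32, 0.8],
    [0, 0, 0, 36, 0.8],
  ],
)

```text
t: 4.25
tool_pos: [0.4909, -0.2642, 0.1325]
tool_rot: [1.42, 2.801, 0.0]
contact_force: [0.5, 2.4, 6.0]
opening: 0.0116
```

>>> move_arm(
  increments=[
    [0, 0, 0, 0, 0.8],
    [0, 0, 0, 0, 0.8],
  ],
)

```text
t: 4.5
tool_pos: [0.4909, -0.2642, 0.1326]
tool_rot: [1.416, 2.803, 0.0]
contact_force: [-0.8, 2.6, 5.4]
opening: 0.0116
```

Run:
```python
from h import *
from station import sensors,get_image
for n in("top","wrist"):
    d=get_image(n); c=d["image"][:,:,::-1]
    if n=="top": c=cv2.resize(c[160:290,380:510],None,fx=4.5,fy=4.5)
    cv2.imwrite(f"pics/{n}3.png",c)
o=sensors.get_obs(); print(o["t"],o["tool_pos"],o["tool_rot"],o["contact_force"],o["wrist_torque"],o["opening"])
```

```text
4.6 [ 0.49085776 -0.26416738  0.13255153] [1.41600464e+00 2.80278377e+00 4.27034721e-04] [-0.06893949  2.29732077  5.42120564] [0.38682579 0.10104827 0.04261703] 0.011685787268929215
```

View pics/top3.png

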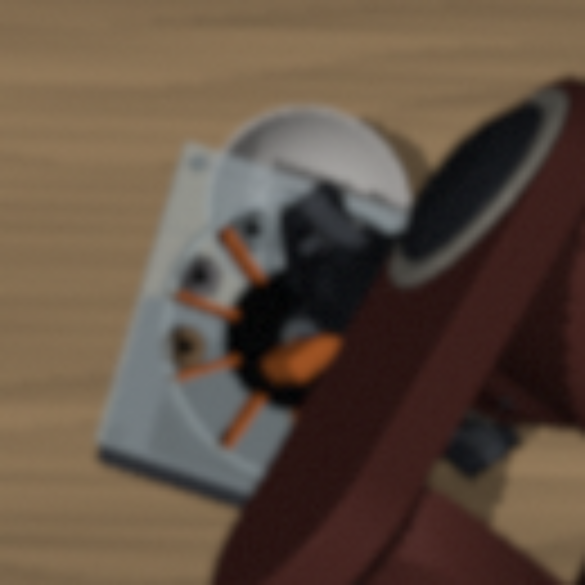

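View pics/wrist3.png

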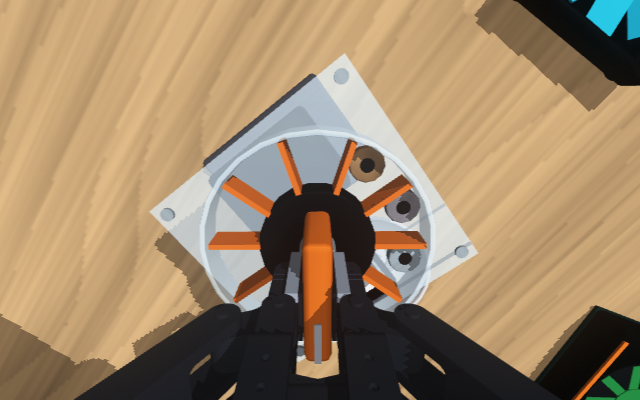

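The knob followed the gripper by 36°, and three feet remain in the drum. Now the second click.

>>> move_arm(
  increments=[
    [0, 0, 0, 8, 0.8],
    [0, 0, 0, 16, 0.8],
    [0, 0, 0, 24, 0.8],
    [0, 0, 0, 32, 0.8],
    [0, 0, 0, 36, 0.8],
  ],
)

```text
t: 5.22
tool_pos: [0.4907, -0.2642, 0.1325]
tool_rot: [2.216, 2.225, 0.001]
contact_force: [-1.4, 3.6, 6.3]
opening: 0.0115
```

>>> move_arm(
  increments=[
    [0, 0, 0, 0, 0.8],
    [0, 0, 0, 0, 0.8],
    [0, 0, 0, 0, 0.8],
  ],
)

```text
t: 5.6
tool_pos: [0.4907, -0.2642, 0.1326]
tool_rot: [2.213, 2.228, 0.001]
contact_force: [-0.9, 2.6, 6.4]
opening: 0.0116
```

Run:
```python
from h import *
from station import sensors,get_image
for n in("scene","wrist"):
    d=get_image(n); c=d["image"][:,:,::-1]
    if n=="scene": c=cv2.resize(c[90:220,160:320],None,fx=4.5,fy=4.5)
    cv2.imwrite(f"pics/{n}4.png",c)
o=sensors.get_obs(); print(o["t"],o["tool_pos"],o["tool_rot"],o["contact_force"],np.degrees(2*np.arctan2(o["tool_rot"][1],o["tool_rot"][0])))
```

```text
5.7 [ 0.49073546 -0.26423134  0.13255857] [2.21300203e+00 2.22829587e+00 5.21495331e-04] [-0.96775991  2.0355248   5.86190258] 90.39460039644433
```

View pics/scene4.png

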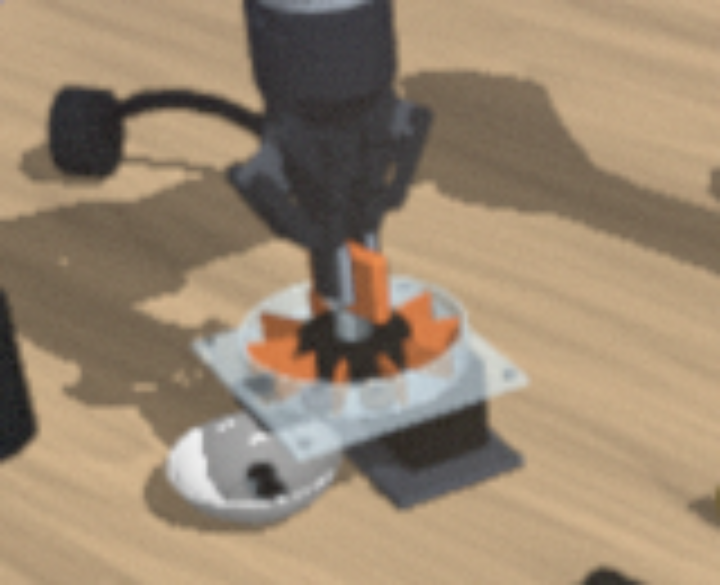

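View pics/wrist4.png

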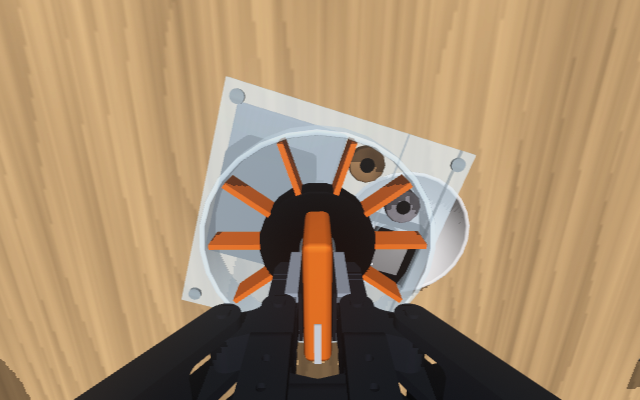

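Two feet are left in the drum and there are dark items in the dish at about (262,475) of the crop. Releasing and lifting.

>>> move_arm(
  increments=[
    [0, 0, 0, 0, 3],
    [0, 0, 0, 0, 4.5],
    [0, 0, 0, 0, 4.5],
    [0, 0, -3, 0, 4.5],
    [0, 0, -7, 0, 4.5],
  ],
)

```text
t: 6.32
tool_pos: [0.4893, -0.2635, 0.2002]
tool_rot: [-2.211, -2.226, 0.001]
contact_force: [0.4, 0.1, -0.3]
opening: 0.0448
```

>>> move_arm(
  increments=[
    [-1, 5, -2, 0, 4.5],
    [-2, 10, -3, 0, 4.5],
    [-3, 15, -3, 0, 4.5],
    [-4, 20, -3, 0, 4.5],
    [-4, 20, -3, 0, 4.5],
  ],
)

```text
t: 6.95
tool_pos: [0.6923, -0.3027, 0.2279]
tool_rot: [-2.21, -2.228, 0.001]
contact_force: [-1.1, 0.5, 0.2]
opening: 0.0452
```

Run:
```python
from h import *
from station import sensors,get_image
ims=[]
for n in("scene","top"):
    d=get_image(n); c=d["image"][:,:,::-1]; np.savez(f"{n}5.npz",**d)
    cv2.imwrite(f"pics/{n}5f.png",c)
    c=c[120:220,170:300] if n=="scene" else c[170:290,390:500]
    cv2.imwrite(f"pics/{n}5.png",cv2.resize(c,None,fx=5,fy=5,interpolation=cv2.INTER_CUBIC))
o=sensors.get_obs(); print(o["t"],o["tool_pos"],o["contact_force"])
```

```text
7.05 [ 0.6903052  -0.30258782  0.2299674 ] [-0.13915424 -0.18912711  0.09866642]
```

View pics/scene5.png

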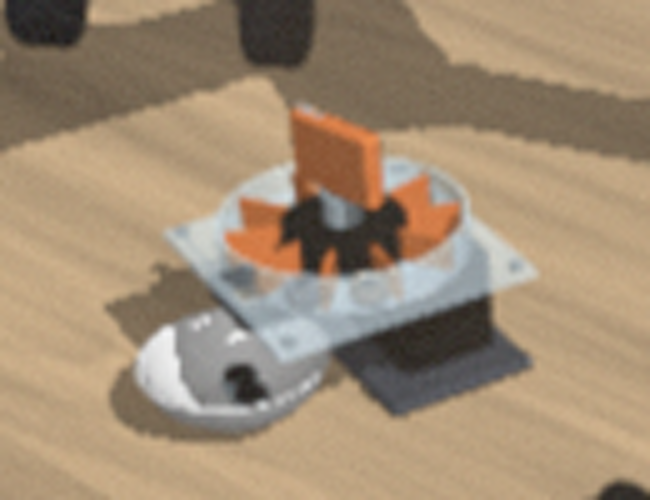

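View pics/top5.png

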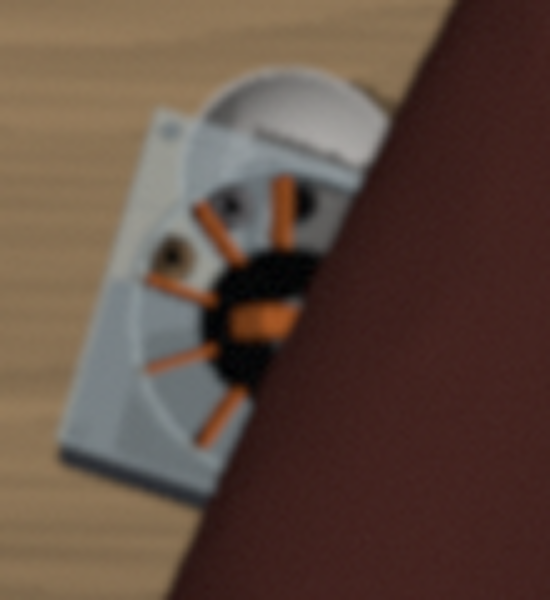

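>>> move_arm(
  increments=[
    [6, 0, 0, 0, 4.5],
    [12, 0, 0, 0, 4.5],
    [18, 0, 0, 0, 4.5],
    [24, 0, 0, 0, 4.5],
    [24, 0, 0, 0, 4.5],
  ],
)

```text
t: 7.68
tool_pos: [0.6876, -0.0588, 0.2325]
tool_rot: [2.208, 2.234, 0.002]
contact_force: [-0.2, -0.7, 0.4]
opening: 0.0447
```

Run:
```python
from h import *
from station import sensors,get_image
d=get_image("top"); c=d["image"][:,:,::-1]; np.savez("top6.npz",**d)
cv2.imwrite("pics/top6.png",cv2.resize(c[170:290,390:500],None,fx=5,fy=5,interpolation=cv2.INTER_CUBIC))
cv2.imwrite("pics/top6f.png",c)
o=sensors.get_obs(); print(o["t"],o["tool_pos"],o["contact_force"])
```

```text
7.725 [ 0.68787265 -0.06109117  0.23240446] [ 0.67139233 -0.31607729 -0.63721969]
```

View pics/top6.png

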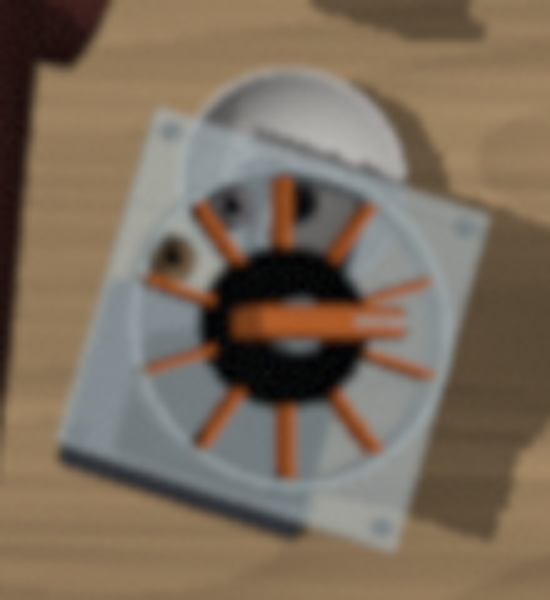

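View pics/top6f.png

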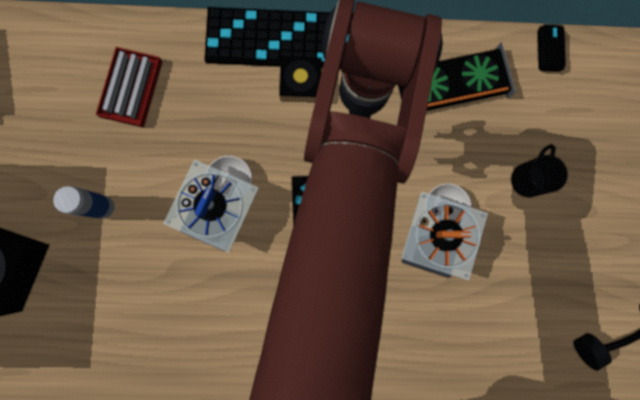

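>>> move_arm(
  increments=[
    [-6, 2, 0, 0, 4.5],
    [-12, 4, 1, 0, 4.5],
    [-18, 5, 2, 0, 4.5],
    [-21, 5, 3, 0, 4.5],
    [-21, 5, 3, 0, 4.5],
  ],
)

```text
t: 8.35
tool_pos: [0.7383, -0.2758, 0.1995]
tool_rot: [-2.217, -2.222, 0.002]
contact_force: [0.3, 0.5, 0.2]
opening: 0.0447
```

Run:
```python
from h import *
from station import sensors,get_image
d=get_image("wrist"); c=d["image"][:,:,::-1]; np.savez("w7.npz",**d)
cv2.imwrite("pics/w7.png",c)
o=sensors.get_obs(); print(o["t"],o["tool_pos"],o["contact_force"])
```

```text
8.4 [ 0.739057   -0.27383223  0.20049124] [-0.23876929  0.85201467  0.21697266]
```

View pics/w7.png

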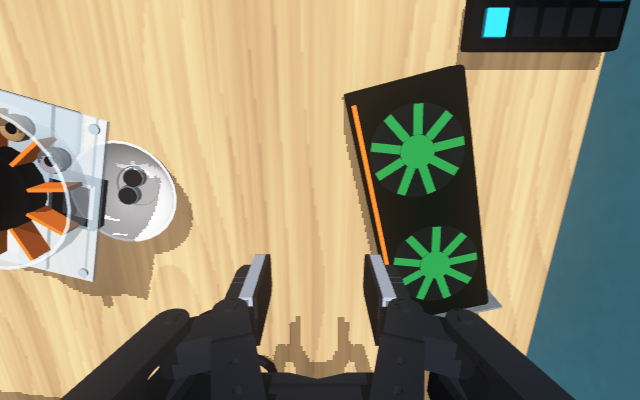

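The wrist view shows two feet in the dish, at about (133,178) and (128,195). The dish is upright, with its rim spanning roughly (75–177, 140–242). One numeric check, then I'll hand in.

Run:
```python
from h import *
from station import sensors,get_image
d=np.load("w7.npz"); c=d["image"][125:260,60:200][:,:,::-1]
cv2.imwrite("pics/w7z.png",cv2.resize(c,None,fx=4,fy=4,interpolation=cv2.INTER_CUBIC))
for p in[(133,178),(128,195)]: print(ray(d,*p,.015))
print("rim pts",ray(d,177,198,.032),ray(d,130,242,.032),ray(d,125,141,.032))
t=np.load("top6.npz"); z=lambda u,v:(390+u/5-.4,170+v/5-.4)
a=ray(t,*z(405,320),.148);b=ray(t,*z(265,322),.148);q=a-b;print(np.linalg.norm(q),np.degrees(np.arctan2(q[1],q[0])))
print(np.abs(sensors.get_obs()["dq"]).max())
```

```text
[ 0.55713022 -0.27372467  0.015     ]
[ 0.54901295 -0.29119593  0.015     ]
rim pts [ 0.60511531 -0.28862864  0.032     ] [ 0.55233491 -0.33455804  0.032     ] [ 0.56597713 -0.2352352   0.032     ]
0.05332675972658788 -87.51220514497547
0.043669070508161066
```

View pics/w7z.png

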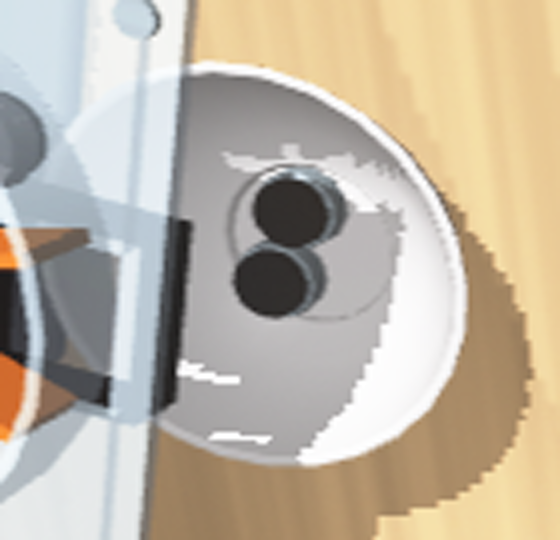

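```bash
python3 -c "
from station import order
print(order.finish_job())"
```

```text
the job is handed in; nothing more can be done
None
```

I turned the orange knob two clicks clockwise, let go, backed the arm off and handed in the job at about 8.4 s.

- **Knob:** the gripper turned the paddle in two 36° steps. After release, the paddle in the top view had turned from about −17° to −88°, roughly 70–72° against the nominal 72°. The individual readings differ by about 2°, well inside the 10° tolerance.
- **Feet:** the last wrist picture shows exactly two feet in the dish, both within about 15 mm of its centre. The dish is upright and two feet remain in the drum. I did not measure that the feet were still, but they look settled in the pictures.
- **Arm and surroundings:** the arm ended clear of everything, at about 0.2 m height, with the contact force near zero. It never came near the blue dispenser's knob.

No check failed. The hand-in reports no verdict, so these checks are all I have to go on.

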